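# Uncover the water bath and hold the tube rack over it to drain

## Task

Take the lid off the little water bath and hang it by its handle on the twin-pronged hook stand, the handle bar lying in the dips of both prongs, and let go of it. Then take the tube rack by its handle, keep it upright as you lift it out of the bath, and finish while still holding it: level, still and over the middle of the bath, a few centimetres clear of the rim. Do not shift the other things on the bench.

Things in the scene. Friction and masses are not known exactly. Their poses are not given: they have to be found in the camera images.
- bath_rim (a point): Centre of the mouth of the water bath, at rim height, 115 mm over the bench; z up. It may stand left or right of the robot's centre line, with the hook stand on the other side.
- bath: The water bath: an open stainless steel box fixed to the bench, 150 mm along x, 160 mm along y, 115 mm high, walls and floor 5 mm thick; a grey control box with a knob sticks out 11 mm (the knob 21 mm) on its -x side. Origin at the centre of its underside.
- lid_bar (a point): Middle of the handle bar of the bath's lid. The bar runs along y, 70 mm over the lid's underside. In its middle is a black grip, 14 mm wide (x), 40 mm long (y), 14 mm high, centred on this point: pinch it across x from above. z is the lid's up.
- lid: The lid: flat aluminium plate, 160 mm along x, 170 mm along y, 5 mm thick, lying loose on the bath's rim, 0.2 to 0.33 kg. Its handle is an upright steel bail of 10 mm round bar over the plate's middle, along y: 110 mm free between its two legs, 60 mm free height under the bar. Origin at the centre of the plate's underside.
- rack_bar (a point): Middle of the handle bar of the tube rack. The bar runs along y, 98 mm over the rack's foot, 12 mm below the bath's rim at the start, under the lid. In its middle is a black grip, 14 mm wide (x), 40 mm long (y), 14 mm high, centred on this point: pinch it across x from above. z is the rack's up.
- rack_foot (a point): Centre of the underside of the tube rack, 98 mm below rack_bar; z is the rack's up.
- rack: The steel tube rack, loose inside the bath under the lid: 90 mm along x, 120 mm along y, 0.28 to 0.46 kg, with an upright bail of 8 mm bar as its handle. Eight white-capped tubes fixed in it reach 66 mm over its foot, in two rows at x = -24 and +24 mm. Origin at its foot.
- hook_seat (a point): On the hook stand, midway between its prongs, 203 mm over the bench: where the middle of the lid's bar lies when hung in the dips of both prongs. Prong tips (28 mm out in -x) top out 10 mm above this point, prong undersides at the dips lie 13 mm below it. Bring the bar in over the tips from -x, the lid's plate passing below the prongs, then lower it.
- stand: The hook stand, fixed: base plate 175 x 120 x 10 mm (x -33 to +143 mm), 16 mm post at x = 118 mm with a crossbar, and from it two 7 mm steel prongs at y = -35 and +35 mm that point along -x, roughly to the robot. Each dips 12 mm at x = 0 (sloping from x = 30 mm), then turns up to its tip. Origin on the bench below hook_seat, z up.
- reagent_bottle: Bystander, leave where it is: amber glass bottle with black cap, 60 mm across, 130 mm tall; origin at the centre of its underside.
- beaker: Bystander, leave where it is: open glass beaker, 64 mm across, 75 mm tall; origin at the centre of its underside.
- tip_box: Bystander, leave where it is: closed grey plastic box, 110 x 75 x 50 mm tall; origin at the centre of its underside.
- jar: Bystander, leave where it is: white jar, 66 mm across, 90 mm tall; origin at the centre of its underside.
- can: Bystander, leave where it is: white plastic bottle, 56 mm across, 100 mm tall; origin at the centre of its underside.
- dish_stack: Bystander, leave where it is: stack of clear dishes, 92 mm across, 45 mm tall; origin at the centre of its underside.
There are look-alikes about, which are no part of the job. What is shaped like the lid but blue is not meant.

How it is judged:
On the way:
1. the lid hangs by its handle on both prongs of the hook stand, let go (distance between lid_bar and hook_seat below 0.03 m and angle between lid_bar's own z axis and vertical below 0.3 rad and contact force between lid and stand above 1 N and contact force between lid and the fingers below 0.1 N and contact force between lid and bath below 0.1 N and linear speed of lid below 0.03 m/s), for 0.3 s.
At the end, for the whole second after the job is handed in: Lid at rest on the stand, bar within 30 mm of the seat, tilt under 0.3 rad, touched by neither fingers nor bath; rack held by the fingers alone, foot 10 mm or more above the rim, within 40 mm of the bath's centre, tilt under 0.12 rad, slower than 20 mm/s and 0.15 rad/s (all of step 1 and z of rack_foot in the frame of bath_rim above 0.01 m and horizontal distance between rack_foot and bath_rim below 0.04 m and angle between rack_foot's own z axis and vertical below 0.12 rad and linear speed of rack below 0.02 m/s and angular speed of rack below 0.15 rad/s and contact force between rack and the fingers above 1 N and contact force between rack and bath below 0.05 N and contact force between rack and lid below 0.05 N and contact force between rack and stand below 0.05 N); the arm keeps its last pose, push and grip.
It fails at once if the tube rack is tipped by more than 0.5 rad (angle between rack_foot's own z axis and vertical above 0.5 rad).
It fails at once if a bystander is shifted by more than 40 mm (distance of any of reagent_bottle, beaker, tip_box, jar, can, dish_stack from where it was at the start of the episode above 0.04 m).
It also fails if it takes over 64 s, if anything falls off the work surface, if the arm or the gripper's body presses on something with over 40 N, if the wrist force passes 120 N, or if a joint passes its speed limit or range.

## Robot

A 6-joint arm with a two-finger parallel gripper is mounted at the origin on the work surface. World frame = base frame: x ahead of the robot, y to its left, z up, the work surface at z = 0. Lengths are in m, angles in rad, forces in N, time in s.
With the tool pointing down it reaches from about 0.425 to 0.95 m from the base axis. Payload 3.5 kg.
Tool frame: the origin (TCP) lies on the centre line of the jaws, within the pads' length; the fingertips stand 14 mm ahead of it and the grasp point (between the pads) lies 5 mm behind it (ctrl.finger_overhang is the distance from the TCP to the fingertips, in m); z points along the fingers, y is the line along which they close (so a half turn about z gives the same grasp; the last joint's range is limited). The gripper opens to 85 mm and grips with 20 to 120 N. Pads are 22 mm wide; open, the fingers measure 114 mm over their backs; the gripper's body (76 mm by 85 mm) begins 54 mm behind the grasp point. The pads swing forward as they close: fully open they stand 13 mm farther back than shut.
Start: joints at [1.104, 0.286, 1.577, -0, 1.279, -0.15], TCP at [0.21, 0.641, 0.245] pointing down, gripper open.
Joint ranges: [-2.77, 2.77], [-0.9, 2.22], [0.21, 2.48], [-1.53, 4.67], [0.24, 2.81], [-2.84, 2.84]. Speed limits (rad/s): [2.79, 2.79, 3.14, 3.14, 3.14, 3.14].

## Interface

Orientations are given as a unit quaternion [x, y, z, w].
In Python, from plant import ctrl gives the robot as it stands.
- The arm moves only by the tool send_rows, never from a script. Its argument "moves" is text: rows parted by semicolons, each of 7 numbers parted by spaces: the turn, a rotation vector about the tool's x, y, z in units of 360 degrees (1.0 is 360 degrees), then the shift along the tool's x, y, z in units of 20 cm (1.0 is 20 cm), then the gripper's target within -1 to 1 (fully open at 1, half-way at 0, shut at -1). A call has 1 to 12 rows; each row is the pose to reach, as a shift and turn from the pose commanded when the call began, along the tool's axes at that moment, turning the shorter way round; what a row does not reach only later rows make up. A row lasts 1/8 s, in which the tool goes at most 62.5 mm and 10.7 degrees, less where a joint would pass 70% of its speed; a pose out of reach is approached as far as the arm can. A call with a number of a shift or a turn outside -1 to 1 is refused whole. A call with a gripper value outside its range is refused whole. The fingers move at their own pace and stop on an object; "newtons" is the grip in N (left out, the last holds). Time passes only in rows, so rows that repeat a pose let the fingers close. It gives the time, the measured TCP pose, the force, the opening and the grip force at its end, in the units of the state.
- ctrl.get_state(): the state, without advancing time (a new reading comes with each control period).
- ctrl.read_camera(name): name is "scene" or "top" or "wrist"; returns a dict with "image" (480x640x3 uint8, red, green, blue), "fovy" (degrees; the focal length in pixels is half the picture's height over the tangent of half this angle, whatever the lens; pixels are square), "cx", "cy" (the principal point, pixels), "extrinsics" (4x4, takes a point from camera to world coordinates). Camera axes: x right, y up, looking along -z (the intrinsics and any distortion apply to the point x, -y, -z); pixel columns grow to the right and rows downward; lengths in m; the calibration is good to about 2 mm. A picture is of the moment at which its call begins. There is no depth.
- ctrl.sign_off(): hands the job in; it is judged then, once.
The state is a dict: "time": time; "qpos": joint angles; "dq": joint speeds; "joint_efforts": joint torques, N m; "eef_pos": TCP position; "tcp_rot": TCP orientation; "contact_force": force on the tool from outside, world axes, zero at the start; "wrist_torque": the same for the moment, N m; "opening": opening from 0.0 (shut) to 1.0 (fully open); "finger_force": force on a finger pad.
Only numpy, scipy, OpenCV 4.12 (cv2) and the standard library are available. Lean on these libraries where they do the work, as an engineer would, in place of code of your own. Each camera call takes 0.05 s, during which the arm holds its last target. There are 200 camera calls.

## Working session

There is one attempt and no reset: what is moved stays moved. The work goes in short steps, Python scripts to look and compute and a tool call to move; the robot and the scene stay as the last step left them, time stands still between calls to the robot, and variables do not carry over. Pictures are saved under pics/ and viewed, at most 10 in all, crops included, and the job is handed in when it is done.

Besides the shell and the picture viewer there is one more tool, called in YAML: its name, and indented under it one key for each argument. send_rows: Moves the arm, as the interface text tells. Its arguments: {"type":"object","properties":{"moves":{"type":"string"},"newtons":{"type":"number"}},"required":["moves"]}

```bash
mkdir -p pics; ls; python3 - <<'E'
from plant import ctrl
import cv2
print(ctrl.get_state())
for n in ("scene","top"):
    c=ctrl.read_camera(n); cv2.imwrite(f"pics/{n}0.png",c["image"][:,:,::-1]); print({k:v for k,v in c.items() if k!="image"})
E
```

```text
pics
{'time': 0.0, 'qpos': array([ 1.10397786e+00,  2.87174020e-01,  1.57818628e+00, -2.11480671e-05,
        1.27861830e+00, -1.49995436e-01]), 'dq': array([ 0.00098181,  0.00145085, -0.0005359 ,  0.00070661,  0.00177748,
        0.00035054]), 'joint_efforts': array([ 1.06016450e-03, -4.05966461e+01, -2.92633957e+01, -4.35208597e-05,
        5.73173966e-03,  5.18444978e-06]), 'eef_pos': array([0.2099811 , 0.64084205, 0.24393656]), 'tcp_rot': array([ 1.57746681e-01,  9.87478892e-01, -1.13975862e-03, -3.52471573e-04]), 'contact_force': array([0.36408889, 0.27870575, 0.66690986]), 'wrist_torque': array([-0.03161871, -0.02184395, -0.03431759]), 'finger_force': 0.0, 'opening': 1.0006365786170948}
{'fovy': 48.25042316848837, 'cx': 322.7153602501458, 'cy': 230.73241123919988, 'extrinsics': array([[-0.39826235, -0.72951183,  0.55605718,  1.17868547],
       [ 0.91724594, -0.31220116,  0.2473668 ,  0.2905932 ],
       [-0.00685531,  0.60855807,  0.79347973,  1.02530874],
       [ 0.        ,  0.        ,  0.        ,  1.        ]])}
{'fovy': 42.05003728465913, 'cx': 317.03747727025103, 'cy': 231.33623745046435, 'extrinsics': array([[ 0.01082773,  0.99608398, -0.08774663,  0.41897986],
       [-0.99994   ,  0.01064013, -0.00260543, -0.01124359],
       [-0.00166159,  0.08776958,  0.99613942,  1.57571021],
       [ 0.        ,  0.        ,  0.        ,  1.        ]])}
```

View pics/scene0.png

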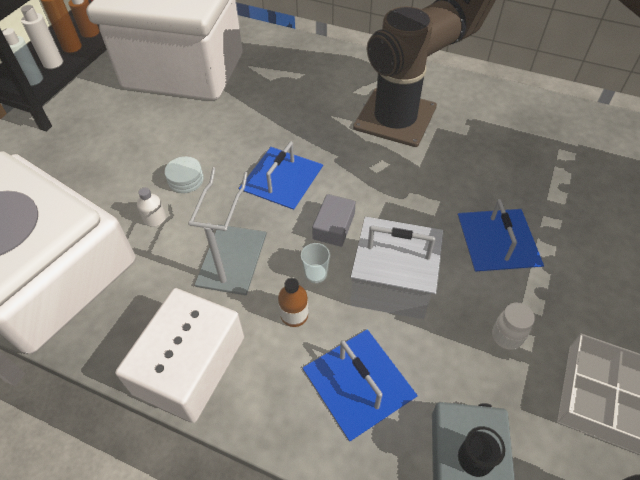

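View pics/top0.png

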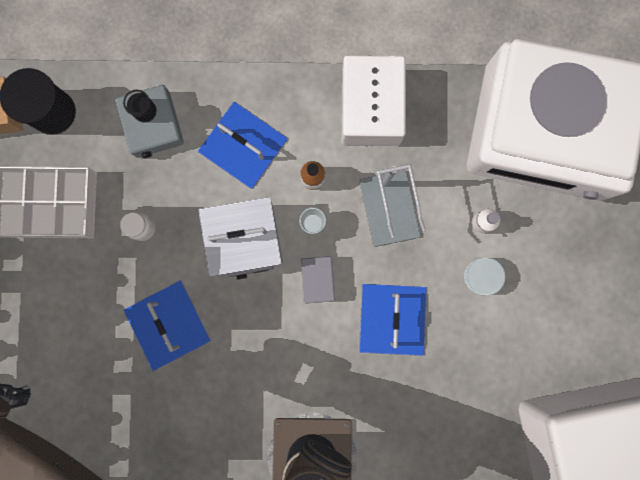

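Candidates for the lid, top image: silver plate (240,237) with grip at (236,233); blue look-alikes at (167,325), (243,145) and (394,320). I choose the silver one, which is on the bath with a grey control box on the robot side. The stand's prongs show at top (392..422, 170..240) and point towards the robot. Next is a close crop of both from each camera.

```bash
python3 - <<'E'
import cv2,numpy as np
t=cv2.imread("pics/top0.png"); s=cv2.imread("pics/scene0.png")
f=lambda im,x,y:cv2.resize(im[y:y+75,x:x+100],None,fx=4,fy=4,interpolation=cv2.INTER_CUBIC)
cv2.imwrite("pics/crop.png",np.vstack([np.hstack([f(t,190,195),f(t,345,165)]),np.hstack([f(s,350,210),f(s,180,160)])]))
E
```

```text
(no output)
```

View pics/crop.png

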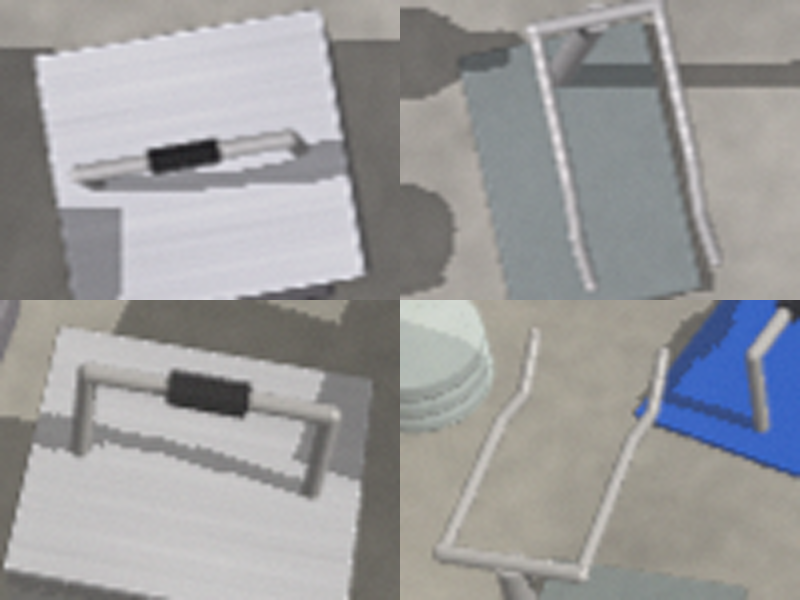

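```bash
cat > h.py <<'E'
import numpy as np
from scipy.spatial.transform import Rotation as R
def ray(c,p):
    f=240/np.tan(np.radians(c["fovy"])/2); E=c["extrinsics"]
    d=E[:3,:3]@[(p[0]-c["cx"])/f,-(p[1]-c["cy"])/f,-1]; return E[:3,3],d/np.linalg.norm(d)
def tri(*cp):
    A=np.zeros((3,3));b=np.zeros(3)
    for c,p in cp:
        o,d=ray(c,p); M=np.eye(3)-np.outer(d,d); A+=M;b+=M@o
    x=np.linalg.solve(A,b)
    return x,[round(1e3*float(np.linalg.norm(np.cross(x-ray(c,p)[0],ray(c,p)[1]))),1) for c,p in cp]
def onz(c,p,z):
    o,d=ray(c,p); return o+d*(z-o[2])/d[2]
E
python3 - <<'E'
from h import *; from plant import ctrl
np.set_printoptions(precision=4,suppress=True)
T=ctrl.read_camera("top");S=ctrl.read_camera("scene")
for n,t,s,z in [("grip",(236.25,234),(402,233.25),.185),("bar+y",(208.75,238),(433.75,238.25),.18),("bar-y",(264.25,229.25),(371.25,227.75),.18),
 ("tip+y",(392.5,237),(246,172.5),.2095),("tip-y",(423.75,230.5),(213.75,168),.2095),("cor+y",(378.25,172),(225.75,228.5),.2065),("cor-y",(409.25,166.75),(190,223),.2065)]:
    print(n,*tri((T,t),(S,s)),"top@z",onz(T,t,z),"scene@z",onz(S,s,z))
for p in [(199,209.5),(270,197.5),(281.25,263.75)]: print("plate",onz(T,p,.12))
for n,p in [("bottle",(313,172)),("beaker",(313,215)),("tipbox",(318,280))]: print(n,onz(T,p,.05))
E
```

```text
grip [0.5335 0.1737 0.1838] [0.6, 0.6] top@z [0.5336 0.1729 0.185 ] scene@z [0.5342 0.1745 0.185 ]
bar+y [0.5236 0.2346 0.1872] [0.8, 0.8] top@z [0.5243 0.2351 0.18  ] scene@z [0.5176 0.2349 0.18  ]
bar-y [0.5445 0.1122 0.1834] [1.7, 1.7] top@z [0.5454 0.111  0.18  ] scene@z [0.5413 0.1131 0.18  ]
tip+y [ 0.5286 -0.1734  0.2088] [0.1, 0.1] top@z [ 0.5286 -0.1734  0.2095] scene@z [ 0.5292 -0.1728  0.2095]
tip-y [ 0.5438 -0.2422  0.2088] [0.1, 0.1] top@z [ 0.5437 -0.242   0.2095] scene@z [ 0.5444 -0.2418  0.2095]
cor+y [ 0.673  -0.1413  0.2048] [1.1, 1.1] top@z [ 0.6732 -0.1421  0.2065] scene@z [ 0.6737 -0.1393  0.2065]
cor-y [ 0.6869 -0.212   0.2027] [0.6, 0.6] top@z [ 0.6858 -0.2109  0.2065] scene@z [ 0.6893 -0.2103  0.2065]
plate [0.5957 0.2703 0.12  ]
plate [0.6259 0.1041 0.12  ]
plate [0.4705 0.0751 0.12  ]
bottle [0.7006 0.0043 0.05  ]
beaker [0.5936 0.0031 0.05  ]
tipbox [ 0.4344 -0.0109  0.05  ]
```

```bash
cat >> h.py <<'E'
def row(x,y,z,yaw,cur=None):
    """row taking the measured (or given) pose to tool down, tool y at yaw"""
    if cur is None:
        from plant import ctrl
        s=ctrl.get_state(); cur=(s["eef_pos"],R.from_quat(s["tcp_rot"]))
    c,s_=np.cos(yaw),np.sin(yaw)
    G=R.from_matrix(np.array([[s_,c,0],[-c,s_,0],[0,0,-1]]))
    if (cur[1].apply([0,1,0])@[c,s_,0])<0: G=G*R.from_euler('z',np.pi)
    v=(cur[1].inv()*G).as_rotvec()/(2*np.pi); d=cur[1].inv().apply(np.array([x,y,z])-cur[0])/.2
    print("row",np.round(np.r_[v,d],4)); return (np.array([x,y,z]),G)
E
python3 - <<'E'
from h import *
row(.534,.1735,.25,.175)
E
```

```text
Traceback (most recent call last):
  File "h.py", line 20, in row
    G=R.from_matrix(np.array([[s_,c,0],[-c,s_,0],[0,0,-1]]))
  File "scipy/spatial/transform/_rotation.pyx", line 1143, in scipy.spatial.transform._rotation.Rotation.from_matrix
ValueError: Non-positive determinant (left-handed or null coordinate frame) in rotation matrix 0: [[ 0.17410814  0.98472654  0.        ]
 [-0.98472654  0.17410814  0.        ]
 [ 0.          0.         -1.        ]].
```

```bash
sed -i 's/\[\[s_,c,0\],\[-c,s_,0\]/[[-s_,c,0],[c,s_,0]/' h.py; python3 - <<'E'
from h import *
row(.534,.1735,.25,.175)
a=row(.42,.40,.25,1.0)
a=row(.52,.25,.25,.175,a)
a=row(.534,.1735,.25,.175,a)
E
```

```text
row [-2.0000e-04  1.0000e-04  1.7170e-01 -2.2673e+00 -1.7171e+00 -2.5800e-02]
row [-2.0000e-04 -0.0000e+00  4.0400e-02 -1.3729e+00 -8.1850e-01 -2.6900e-02]
row [ 0.      0.      0.1313 -0.826  -0.361   0.    ]
row [ 0.      0.      0.     -0.3888  0.0023  0.    ]
```

send_rows:
  moves: "0 0 0.04 -0.95 -0.7 -0.03 1;0 0 0.04 -0.95 -0.7 -0.03 1;0 0 0.04 -0.95 -0.7 -0.03 1;0 0 0.04 -0.95 -0.7 -0.03 1;0 0 0.04 -0.95 -0.7 -0.03 1"

```text
time: 0.82
eef_pos: [0.3489, 0.4469, 0.2514]
tcp_rot: [0.282, 0.959, -0.0, 0.0]
contact_force: [-0.2, -0.1, -0.1]
opening: 0.999
finger_force: 0.0
```

```bash
python3 - <<'E'
from h import *
row(.48,.28,.25,.175)
E
```

```text
row [ 0.0000e+00  1.0000e-04  1.3100e-01 -1.0029e+00 -3.4600e-01  7.4000e-03]
```

send_rows:
  moves: "0 0 0.131 -1 -0.35 0 1;0 0 0.131 -1 -0.35 0 1;0 0 0.131 -1 -0.35 0 1;0 0 0.131 -1 -0.35 0 1;0 0 0.131 -1 -0.35 0 1;0 0 0.131 -1 -0.35 0 1"

```text
time: 1.58
eef_pos: [0.478, 0.283, 0.2511]
tcp_rot: [0.64, 0.768, -0.0, -0.0]
contact_force: [-0.2, 0.4, -0.0]
opening: 1.002
finger_force: 0.0
```

```bash
python3 - <<'E'
from h import *
row(.534,.1735,.24,.175)
E
```

```text
row [-1.000e-04 -0.000e+00  9.000e-04 -5.889e-01  1.773e-01  5.510e-02]
```

send_rows:
  moves: "0 0 0 -0.59 0.177 0.05 1;0 0 0 -0.59 0.177 0.05 1;0 0 0 -0.59 0.177 0.05 1;0 0 0 -0.59 0.177 0.05 1"

```text
time: 2.08
eef_pos: [0.5337, 0.1736, 0.2412]
tcp_rot: [0.64, 0.768, 0.0, -0.0]
contact_force: [1.0, 0.0, -0.4]
opening: 1.0
finger_force: 0.0
```

```bash
python3 - <<'E'
from h import *; from plant import ctrl; import cv2
row(.534,.1735,.18,.175)
c=ctrl.read_camera("wrist");cv2.imwrite("pics/w1.png",c["image"][:,:,::-1]);print({k:v for k,v in c.items() if k!="image"})
E
```

```text
row [-1.000e-04 -1.000e-04  9.000e-04 -1.100e-03  1.600e-03  3.059e-01]
{'fovy': 70.49395207975341, 'cx': 321.8324274059138, 'cy': 240.92963049983712, 'extrinsics': array([[ 0.98394092, -0.17147723, -0.0495563 ,  0.52178229],
       [ 0.17848862,  0.94747199,  0.26540278,  0.23951664],
       [ 0.00144268, -0.26998589,  0.9628632 ,  0.37081521],
       [ 0.        ,  0.        ,  0.        ,  1.        ]])}
```

View pics/w1.png

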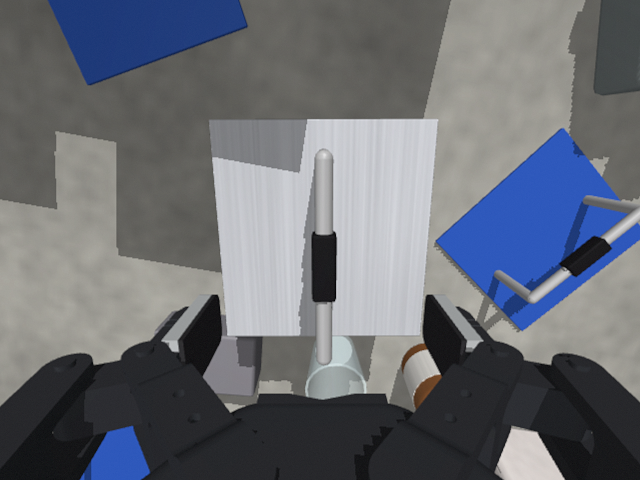

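The wrist view shows the silver lid squarely between the fingers, with its black grip at (324,267) and the bar upright in the picture, so the yaw is right. I'll go down and pinch.

send_rows:
  moves: "0 0 0 0 0 0.15 1;0 0 0 0 0 0.3 1;0 0 0 0 0 0.305 1;0 0 0 0 0 0.305 1;0 0 0 0 0 0.305 -1;0 0 0 0 0 0.305 -1;0 0 0 0 0 0.305 -1;0 0 0 0 0 0.305 -1;0 0 0 0 0 0.305 -1;0 0 0 0 0 0.305 -1;0 0 0 0 0 0.305 -1;0 0 0 0 0 0.305 -1"
  newtons: 70

```text
time: 3.62
eef_pos: [0.5343, 0.1727, 0.1808]
tcp_rot: [0.641, 0.768, 0.0, 0.0]
contact_force: [-0.2, -0.4, 4.2]
opening: 0.147
finger_force: 69.2
```

```bash
python3 - <<'E'
from h import *
a=row(.534,.1735,.23,.175)
a=row(.44,.10,.23,.216,a)
a=row(.437,-.09,.23,.216,a)
a=row(.434,-.2305,.23,.216,a)
E
```

```text
row [ 1.00e-04  0.00e+00  7.00e-04  3.90e-03 -5.00e-04 -2.46e-01]
row [ 0.      0.     -0.0065 -0.2801 -0.5268  0.    ]
row [ 0.      0.      0.     -0.9247 -0.2183  0.    ]
row [ 0.      0.      0.     -0.683  -0.1652  0.    ]
```

send_rows:
  moves: "0 0 0 0 0 -0.02 -1;0 0 0 0 0 -0.05 -1;0 0 0 0 0 -0.08 -1;0 0 0 0 0 -0.12 -1;0 0 0 0 0 -0.16 -1;0 0 0 0 0 -0.2 -1;0 0 0 0 0 -0.23 -1;0 0 0 0 0 -0.25 -1;0 0 0 0 0 -0.25 -1"

```text
time: 4.75
eef_pos: [0.5341, 0.1728, 0.2307]
tcp_rot: [0.641, 0.768, 0.0, 0.0]
contact_force: [0.1, 0.2, -1.9]
opening: 0.147
finger_force: 68.4
```

```bash
python3 - <<'E'
from h import *; from plant import ctrl; import cv2
row(.44,.10,.23,.216)
T=ctrl.read_camera("top")["image"][170:330,150:350];S=ctrl.read_camera("scene")["image"][140:300,300:500]
cv2.imwrite("pics/l2.png",cv2.resize(np.hstack([T,S]),None,fx=2,fy=2)[:,:,::-1])
E
```

```text
row [ 1.000e-04  0.000e+00 -5.800e-03 -2.742e-01 -5.281e-01  3.000e-03]
```

View pics/l2.png

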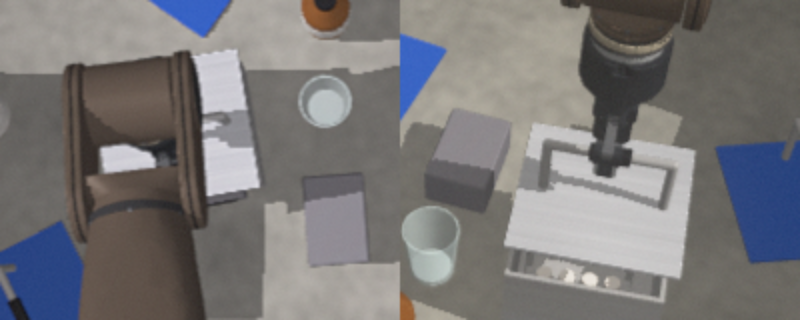

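The lid is lifted level off the bath: its plate spans about (510..695, 125..275) in the right-hand crop, with the tubes showing below. Carrying it across next.

send_rows:
  moves: "0 0 -0.006 -0.03 -0.06 0 -1;0 0 -0.006 -0.08 -0.16 0 -1;0 0 -0.006 -0.13 -0.26 0 -1;0 0 -0.006 -0.18 -0.36 0 -1;0 0 -0.006 -0.24 -0.44 0 -1;0 0 -0.006 -0.31 -0.51 0 -1;0 0 -0.006 -0.42 -0.55 0 -1;0 0 -0.006 -0.56 -0.58 0 -1;0 0 -0.006 -0.7 -0.61 0 -1;0 0 -0.006 -0.84 -0.65 0 -1;0 0 -0.006 -0.95 -0.68 0 -1;0 0 -0.006 -0.97 -0.68 0 -1"

```text
time: 6.35
eef_pos: [0.4346, -0.0436, 0.2303]
tcp_rot: [0.627, 0.779, 0.0, 0.0]
contact_force: [-0.2, 0.9, -1.4]
opening: 0.149
finger_force: 68.5
```

```bash
python3 - <<'E'
from h import *
row(.434,-.2305,.228,.216)
a=row(.434,-.12,.228,.216)
a=row(.434,-.2305,.228,.216,a)
E
```

```text
row [ 0.000e+00 -0.000e+00 -2.000e-04 -9.122e-01 -2.020e-01  1.150e-02]
row [ 0.000e+00 -0.000e+00 -2.000e-04 -3.724e-01 -8.430e-02  1.150e-02]
row [ 0.      0.      0.     -0.5397 -0.1184  0.    ]
```

send_rows:
  moves: "0 0 0 -0.05 -0.01 0 -1;0 0 0 -0.14 -0.03 0.01 -1;0 0 0 -0.25 -0.055 0.01 -1;0 0 0 -0.37 -0.08 0.01 -1;0 0 0 -0.49 -0.11 0.01 -1;0 0 0 -0.61 -0.135 0.01 -1;0 0 0 -0.73 -0.16 0.01 -1;0 0 0 -0.83 -0.185 0.01 -1;0 0 0 -0.89 -0.2 0.01 -1;0 0 0 -0.912 -0.202 0.01 -1;0 0 0 -0.912 -0.202 0.01 -1"

```text
time: 7.72
eef_pos: [0.4347, -0.229, 0.2282]
tcp_rot: [0.626, 0.78, 0.0, -0.0]
contact_force: [-0.8, 1.0, -2.9]
opening: 0.147
finger_force: 68.5
```

```bash
python3 - <<'E'
from h import *; from plant import ctrl; import cv2
row(.564,-.202,.228,.216)
S=ctrl.read_camera("scene")["image"][130:330,140:390]
W=ctrl.read_camera("wrist")["image"]
cv2.imwrite("pics/s3.png",np.hstack([cv2.resize(S,(500,400)),cv2.resize(W,(300,400))])[:,:,::-1] if 0 else cv2.resize(S,(750,600))[:,:,::-1])
E
```

```text
row [-0.000e+00 -1.000e-04  2.000e-04 -7.600e-03  6.602e-01  1.000e-03]
```

View pics/s3.png

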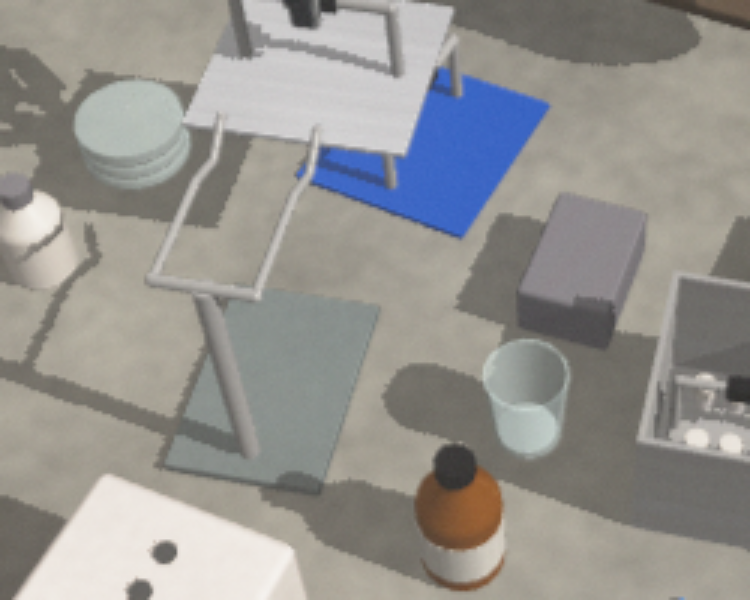

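The lid is level and square before the prongs, with its plate below the tips (215,118) and (318,128) and the bar above them. I'll bring it in along the prongs.

send_rows:
  moves: "0 0 0 0 0.03 0 -1;0 0 0 0 0.09 0 -1;0 0 0 0 0.16 0 -1;0 0 0 -0.004 0.23 0 -1;0 0 0 -0.004 0.3 0 -1;0 0 0 -0.008 0.37 0 -1;0 0 0 -0.008 0.44 0 -1;0 0 0 -0.008 0.51 0 -1;0 0 0 -0.008 0.58 0 -1;0 0 0 -0.008 0.63 0 -1;0 0 0 -0.008 0.66 0 -1;0 0 0 -0.008 0.66 0 -1"

```text
time: 9.32
eef_pos: [0.5641, -0.2022, 0.2282]
tcp_rot: [0.626, 0.78, -0.0, -0.0]
contact_force: [-0.0, -0.4, -2.4]
opening: 0.15
finger_force: 68.5
```

```bash
python3 - <<'E'
from h import *; from plant import ctrl; import cv2
row(.564,-.202,.199,.216)
S=ctrl.read_camera("scene")["image"][130:290,150:350]
cv2.imwrite("pics/s4.png",cv2.resize(S,(750,600))[:,:,::-1])
E
```

```text
row [-1.000e-04 -0.000e+00  3.000e-04  1.200e-03 -4.000e-04  1.462e-01]
```

View pics/s4.png

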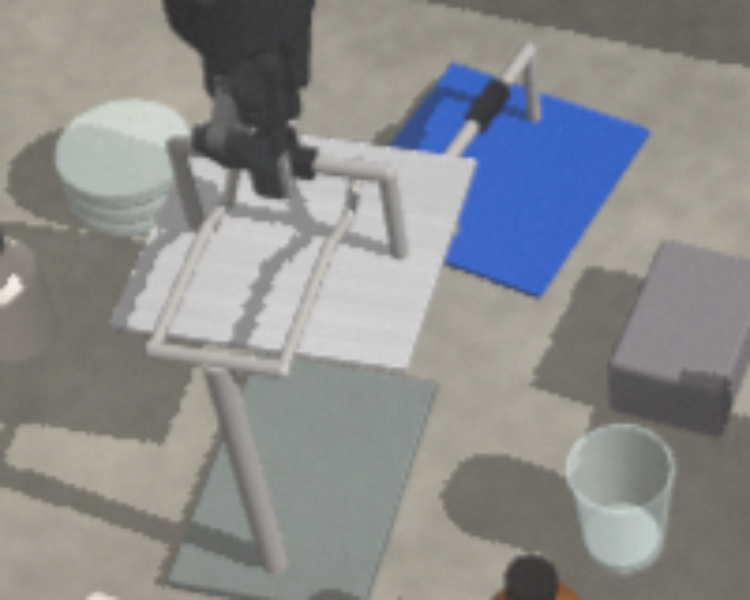

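The bar is over the prongs, with both legs outside them at (185,190) and (395,215) and the plate below. Lowering it now.

send_rows:
  moves: "0 0 0 0 0 0.03 -1;0 0 0 0 0 0.06 -1;0 0 0 0 0 0.09 -1;0 0 0 0 0 0.12 -1;0 0 0 0 0 0.135 -1;0 0 0 0 0 0.145 -1;0 0 0 0 0 0.145 -1"

```text
time: 10.25
eef_pos: [0.5647, -0.2024, 0.2004]
tcp_rot: [0.626, 0.78, 0.0, 0.001]
contact_force: [0.0, -0.3, 1.1]
opening: 0.151
finger_force: 69.0
```

send_rows:
  moves: "0 0 0 0 0 0.01 -1;0 0 0 0 0 0.01 -0.5;0 0 0 0 0 0.01 -0.2;0 0 0 0 0 0.01 -0.2;0 0 0 0 0 0.01 -0.2;0 0 0 0 0 0.01 -0.2"

```text
time: 11.0
eef_pos: [0.5639, -0.2023, 0.1972]
tcp_rot: [0.626, 0.78, -0.0, -0.0]
contact_force: [0.3, 0.1, 0.1]
opening: 0.406
finger_force: 0.0
```

send_rows:
  moves: "0 0 0 0 0 -0.05 -0.2;0 0 0 0 0 -0.15 -0.2;0 0 0 0 0 -0.3 -0.2;0 0 0 0 0 -0.45 -0.2;0 0 0 0 0 -0.5 0;0 0 0 0 0 -0.5 0"

```text
time: 11.75
eef_pos: [0.5643, -0.2025, 0.2987]
tcp_rot: [0.626, 0.78, 0.0, 0.001]
contact_force: [0.3, 0.1, -0.8]
opening: 0.499
finger_force: 0.0
```

```bash
python3 - <<'E'
from h import *; from plant import ctrl; import cv2
S=ctrl.read_camera("scene")["image"]
T=ctrl.read_camera("top")["image"]
cv2.imwrite("pics/s5s.png",S[:,:,::-1])
a=cv2.resize(S[130:290,150:350],(750,600))[:, :]
b=cv2.resize(S[200:310,340:460],(400,366)); 
cv2.imwrite("pics/s5.png",np.hstack([cv2.resize(a,(458,366)),b[:, :342]])[:,:,::-1])
cv2.imwrite("pics/t5.png",T[:,:,::-1])
E
```

```text
(no output)
```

View pics/s5.png

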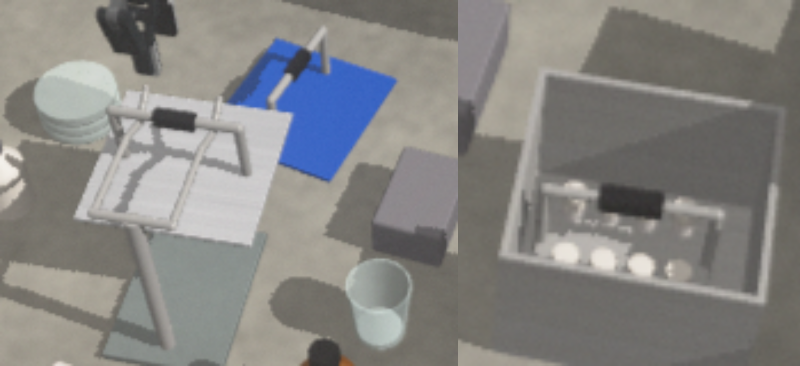

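The lid hangs level in both dips, let go. In the right-hand crop the rack grip is at (631,202), inside the bath. Measuring the rack and the rim next.

```bash
python3 - <<'E'
from h import *; from plant import ctrl; import cv2
np.set_printoptions(precision=4,suppress=True)
S=ctrl.read_camera("scene");T=ctrl.read_camera("top")
P=[(365.2,221.6),(437.5,232.4),(432.1,290),(353.5,277.4)]
q=np.array([onz(S,p,.115) for p in P]);print(q,q.mean(0))
print(onz(S,(391.9,260.6),.103), onz(S,(366.1,257),.103),onz(S,(418,264.5),.103))
for c,(x,y),(w,h) in ((T,(200,205),(75,70)),(S,(360,235),(70,45))):
    g=c["image"][y:y+h,x:x+w].max(2); m=(g<50).astype(np.uint8)
    n,l,st,ce=cv2.connectedComponentsWithStats(m)
    for i in range(1,n):
        if st[i,4]>15:
            p=np.argwhere(l==i)[:,::-1]; print(st[i],ce[i]+[x,y],onz(c,ce[i]+[x,y],.106),cv2.minAreaRect(p.astype(np.float32)))
row(.534,.1735,.24,.175)
E
```

```text
[[0.4816 0.0815 0.115 ]
 [0.4486 0.2336 0.115 ]
 [0.5909 0.2635 0.115 ]
 [0.6247 0.1106 0.115 ]] [0.5365 0.1723 0.115 ]
[0.5475 0.1664 0.103 ] [0.5601 0.1139 0.103 ] [0.5355 0.2191 0.103 ]
[36 23 16  7 72] [243.5972 231.    ] [0.5474 0.1662 0.106 ] ((43.82693099975586, 26.134613037109375), (4.9029035568237305, 15.297059059143066), 78.69007110595703)
row [-0.0004 -0.0003  0.0067  1.8645  0.262   0.2808]
```

```bash
python3 - <<'E'
from h import *
a=row(.55,-.015,.29,.215)
a=row(.5475,.1663,.20,.215,a)
E
```

```text
row [-4.000e-04 -3.000e-04  4.000e-04  9.274e-01  1.364e-01  2.920e-02]
row [0.     0.     0.     0.8883 0.1812 0.45  ]
```

send_rows:
  moves: "0 0 0 0.4 0.05 0 0;0 0 0 0.93 0.13 0 0;0 0 0 0.93 0.13 0 0;0 0 0 0.93 0.13 0 0;0 0 0 0.93 0.13 0 0;0 0 0 0.93 0.13 0 0"

```text
time: 12.7
eef_pos: [0.5493, -0.0163, 0.2968]
tcp_rot: [0.627, 0.779, -0.0, -0.0]
contact_force: [-0.2, -0.0, 0.3]
opening: 0.503
finger_force: 0.0
```

```bash
python3 - <<'E'
from h import *
a=row(.5475,.1663,.20,.215)
E
```

```text
row [-1.000e-04 -0.000e+00  1.000e-04  8.940e-01  1.869e-01  4.840e-01]
```

send_rows:
  moves: "0 0 0 0.4 0.08 0.1 0;0 0 0 0.7 0.15 0.3 0;0 0 0 0.894 0.187 0.48 0;0 0 0 0.894 0.187 0.48 0;0 0 0 0.894 0.187 0.48 0;0 0 0 0.894 0.187 0.48 0"

```text
time: 13.45
eef_pos: [0.5486, 0.1661, 0.203]
tcp_rot: [0.627, 0.779, 0.001, 0.001]
contact_force: [0.5, -0.5, 0.6]
opening: 0.499
finger_force: 0.0
```

```bash
python3 - <<'E'
from h import *; from plant import ctrl; import cv2
row(.5475,.1663,.098,.215)
c=ctrl.read_camera("wrist");cv2.imwrite("pics/w6.png",c["image"][:,:,::-1])
f=240/np.tan(np.radians(c["fovy"])/2);E=c["extrinsics"]
for P in [(.5475,.1663,.11)]:
    v=E[:3,:3].T@(np.array(P)-E[:3,3]); print(c["cx"]+f*v[0]/-v[2],c["cy"]-f*v[1]/-v[2])
E
```

```text
row [ 4.000e-04  1.000e-04  1.000e-04  2.900e-03 -6.500e-03  5.248e-01]
319.3993563132125 246.43907629119252
```

View pics/w6.png

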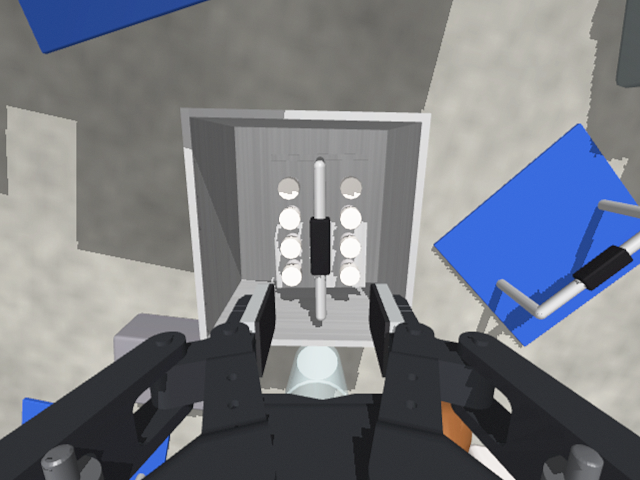

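The rack grip is at (320,246), against a predicted (319,246), centred between the jaws with the fingers clear of the walls. Descending and pinching.

send_rows:
  moves: "0 0 0 0 0 0.15 0;0 0 0 0 -0.006 0.3 0;0 0 0 0 -0.006 0.42 0;0 0 0 0 -0.006 0.51 0;0 0 0 0 -0.006 0.525 0;0 0 0 0 -0.006 0.525 0;0 0 0 0 -0.006 0.525 -1;0 0 0 0 -0.006 0.525 -1;0 0 0 0 -0.006 0.525 -1;0 0 0 0 -0.006 0.525 -1;0 0 0 0 -0.006 0.525 -1;0 0 0 0 -0.006 0.525 -1"
  newtons: 90

```text
time: 15.0
eef_pos: [0.5472, 0.1675, 0.0976]
tcp_rot: [0.626, 0.78, 0.001, 0.001]
contact_force: [1.9, 0.1, 5.4]
opening: 0.15
finger_force: 89.1
```

```bash
python3 - <<'E'
from h import *; from plant import ctrl
a=row(.5475,.1663,.17,.215)
a=row(.537,.172,.25,.215,a)
E
```

```text
row [ 0.0005  0.      0.0004 -0.0061  0.0013 -0.362 ]
row [ 0.      0.      0.      0.039  -0.0452 -0.4   ]
```

send_rows:
  moves: "0 0 0 0 0 -0.02 -1;0 0 0 0 0 -0.05 -1;0 0 0 0.005 -0.01 -0.1 -1;0 0 0 0.01 -0.02 -0.16 -1;0 0 0 0.015 -0.03 -0.23 -1;0 0 0 0.02 -0.04 -0.3 -1;0 0 0 0.02 -0.045 -0.38 -1;0 0 0 0.02 -0.045 -0.46 -1;0 0 0 0.02 -0.045 -0.54 -1;0 0 0 0.02 -0.045 -0.62 -1;0 0 0 0.02 -0.045 -0.69 -1;0 0 0 0.02 -0.045 -0.73 -1"

```text
time: 16.5
eef_pos: [0.5367, 0.1693, 0.2436]
tcp_rot: [0.626, 0.78, 0.0, 0.0]
contact_force: [0.2, 0.4, -2.6]
opening: 0.144
finger_force: 88.0
```

send_rows:
  moves: "0 0 0 0 0 0 -1;0 0 0 0 0 0 -1;0 0 0 0 0 0 -1;0 0 0 0 0 0 -1;0 0 0 0 0 0 -1;0 0 0 0 0 0 -1;0 0 0 0 0 0 -1;0 0 0 0 0 0 -1"

```text
time: 17.5
eef_pos: [0.5364, 0.1693, 0.2423]
tcp_rot: [0.626, 0.78, 0.0, -0.0]
contact_force: [-1.0, 1.2, -2.8]
opening: 0.147
finger_force: 88.0
```

```bash
python3 - <<'E'
from plant import ctrl; import cv2
S=ctrl.read_camera("scene")["image"]
cv2.imwrite("pics/f.png",cv2.resize(S[110:320,170:450],(800,600))[:,:,::-1]); s=ctrl.get_state(); print(s["eef_pos"],s["wrist_torque"],s["dq"].round(4))
E
```

```text
[0.53639701 0.16930936 0.24238157] [-0.0043251  -0.02533958 -0.0375072 ] [-0.001   0.0005  0.0015 -0.0005 -0.0012 -0.0001]
```

View pics/f.png

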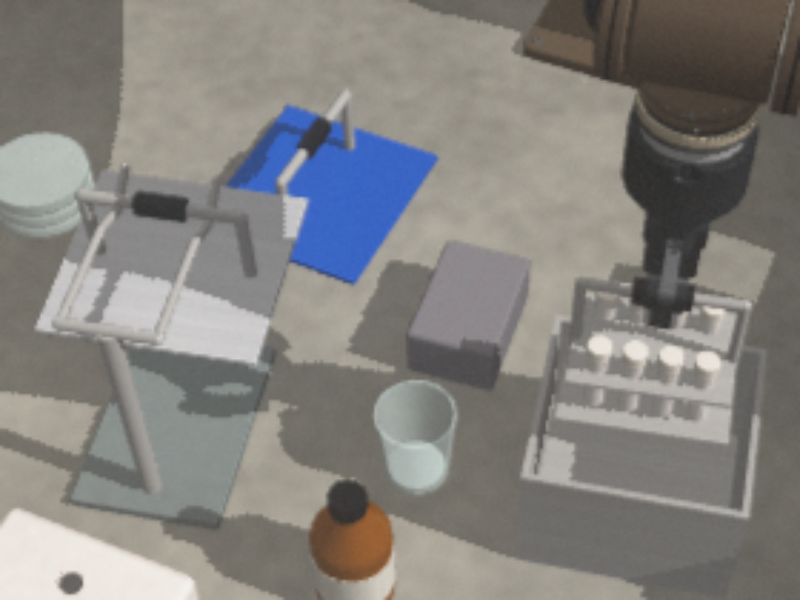

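The rack is held level over the bath, its foot about 34 mm above the rim, and the lid hangs level at rest on both prongs (bar at (160,205)). Handing in.

```bash
python3 -c "
from plant import ctrl
print(ctrl.sign_off())"
```

```text
the job is handed in; nothing more can be done
None
```

I handed the job in at about 17.5 s, with the lid hung level and released on both prongs and the rack held level and still over the middle of the bath, its foot about 34 mm above the rim; nothing else was seen to shift, and no verdict was returned.

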